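Check a cooling saucepan with the infrared thermometer

TASK

The saucepan has been cooling under its lid and may go into the sink only when its base is no longer hot: take the lid off by its knob and set it down, knob up, on the middle of the chopping board. Then take the infrared thermometer out of its cradle by the handle so that your grip squeezes its orange side key in, and keep the key in while you hold the lens steady for at least a second, looking steeply down over the rim at the middle of the bare pan base from about 15 cm away, without the thermometer touching the pan. Finally put the thermometer back home in its cradle the way round it was; drop nothing, leave the pan standing where it is and do not disturb the apple, lemon or tumbler.

Things in the scene. Friction and masses are not known exactly. Their poses are not given: they have to be found in the camera images.
- lid_knob (a point): Centre of the knob of the loose round saucepan lid, which stands on the pan's rim (4 mm step inside it). Knob: upright cylinder 37 mm across, 28 mm tall; this point is 12 mm below its top, 16 mm above the lid's dome round it. Lid 190 mm across, 55 mm tall, about 0.18 kg. When it lies on a flat surface this point is 41 mm above that surface. z is up along the knob.
- board_top (a point): Centre of the upper face of the wooden chopping board, a fixed flat slab 300 x 200 x 22 mm lying on the worktop. Its x axis runs along the 200 mm side, its y axis along the 300 mm side. The lid is to lie here.
- pan_base (a point): Middle of the inside of the base of the metal saucepan: the target. Bowl about 185 mm across, rim 93 mm above this point. The pan (1.1 kg) stands loose on a fixed cork trivet 190 mm across, 10 mm thick, so this point is 16 mm above the worktop. Its black handle, 38 mm wide, runs along this frame's -y axis out to 265 mm from this point and up to 124 mm above it. z is up.
- thermo_handle (a point): Centre of the level handle of the loose white infrared thermometer (0.16 kg, balances here). Handle: bar 30 mm wide (y), 26 mm tall (z), 136 mm clear between a collar at +x and a tail block at -x (each 40 x 34 mm); x points to the head, a 38 mm thick barrel beyond the collar, bent 60 degrees down. Orange key on the +y side here. Grip it here across y from above with 20 to 60 N.
- lens (a point): The lens in the end face of the thermometer's head. Its z axis is the line of sight, outward: with the handle level it points forward and 60 degrees below the horizontal (30 degrees from straight down). In the frame of thermo_handle it lies at x = +109 mm, y = 0, z = -40 mm. The head's lowest point is 50 mm below thermo_handle.
- key (a joint): Sprung orange key, 46 mm long (along the handle) and 15 mm tall, on the +y side of the thermometer's handle: 0 = out, standing 4 mm proud; 0.004 m = fully in, flush. It takes 3 N to start and 8 N to push home and springs out when released, so a grip across the handle presses it. The thermometer measures only while it is at least 2.2 mm in.
- cradle: Fixed grey cradle, origin under its centre on the worktop. Foot 150 x 84 x 12 mm; two forks 14 mm thick at x = -55 and +55 mm, each a U open upward, 36 mm wide inside, floor 62 mm and flared lips 87 mm up. Home: handle in both forks, collar and tail outside them (6 mm play), head at the +x end, thermo_handle 75 mm above the origin, same axes. 96 mm free between the forks for fingers.
- pan_lid: The saucepan lid as a whole, origin 43 mm below lid_knob, z up.
- thermometer: The thermometer as a whole, origin 13 mm below thermo_handle at the underside of the handle, same axes.
- saucepan: The saucepan as a whole, origin on its underside at the handle side, 85.5 mm from the middle of the base, z up. Leave it standing.
- apple: Bystander: red apple, 77 mm, origin under it.
- lemon: Bystander: lemon, 72 x 57 mm, origin under it.
- tumbler: Bystander: clear glass tumbler, 80 mm across, 91 mm tall, origin under it.

How it is judged (in metres and radians):
On the way, in this order (a step that is already met when the one before it is completed fails the run):
1. the lid lies knob up on the chopping board, let go (horizontal distance between lid_knob and board_top below 0.06 m and z of lid_knob in the frame of board_top between 0.034 and 0.05 m and angle between pan_lid's own z axis and vertical below 0.12 rad and linear speed of pan_lid below 0.03 m/s and contact force between the fingers and pan_lid below 0.1 N), for 0.2 s.
2. with its key squeezed in, the thermometer is held steady, its lens looking steeply down at the middle of the bare pan base (value of joint key above 0.0022 m and x of pan_base in the frame of lens between -0.025 and 0.025 m and y of pan_base in the frame of lens between -0.025 and 0.025 m and z of pan_base in the frame of lens between 0.1 and 0.22 m and angle between lens's own z axis and vertical above 2.39159 rad and linear speed of thermometer below 0.03 m/s and angular speed of thermometer below 0.2 rad/s), for 1 s.
At the end, for the whole second after the job is handed in: Thermometer released in both forks of its cradle, head at the +x end, within 10 mm lengthwise and 6 mm sideways of home, tilt under 0.08 rad, key out; lid released on the board, knob up, within 60 mm of its centre; all at rest; pan upright within 25 mm of its start (all of step 1 and x of thermo_handle in the frame of cradle between -0.01 and 0.01 m and y of thermo_handle in the frame of cradle between -0.006 and 0.006 m and z of thermo_handle in the frame of cradle between 0.071 and 0.08 m and x of lens in the frame of cradle above 0.09 m and angle between thermometer's own z axis and vertical below 0.08 rad and linear speed of thermometer below 0.03 m/s and distance of pan_base from where it was at the start of the episode below 0.025 m and angle between pan_base's own z axis and vertical below 0.06 rad and value of joint key below 0.001 m and contact force between the fingers and thermometer below 0.1 N); the robot touches nothing.
It fails at once if the thermometer touches the pan (contact force between thermometer and saucepan above 0.5 N).
It fails at once if the lid or the thermometer is dropped (falls faster than 0.6 m/s out of the fingers) ((linear speed of pan_lid above 0.6 m/s and contact force between the fingers and pan_lid below 0.1 N) or (linear speed of thermometer above 0.6 m/s and contact force between the fingers and thermometer below 0.1 N)).
It fails at once if the pan is pushed more than 25 mm or tipped (distance of pan_base from where it was at the start of the episode above 0.025 m or angle between saucepan's own z axis and vertical above 0.15 rad).
It fails at once if the apple, lemon or tumbler is disturbed (moved more than 25 mm) (distance of any of apple, lemon, tumbler from where it was at the start of the episode above 0.025 m).
It also fails if it takes over 61 s, if anything falls off the work surface, if the arm or the gripper's body presses on something with over 40 N, if the wrist force passes 120 N, or if a joint passes its speed limit or range.

ROBOT

A 6-joint arm with a two-finger parallel gripper is mounted at the origin on a cart in front of the work surface, level with it; the furniture and walls round the work are solid. World frame = base frame: x ahead of the robot, y to its left, z up, the work surface at z = 0. Lengths are in m, angles in degrees, forces in N, time in s.
With the tool pointing down it reaches from about 0.25 to 0.725 m from the base axis. Payload 9.7 kg.
Tool frame: the origin (TCP) lies on the centre line of the jaws, within the pads' length; the fingertips stand 11 mm ahead of it and the grasp point (between the pads) lies 8 mm behind it; z points along the fingers, y is the line along which they close (so a half turn about z gives the same grasp; the last joint's range is limited). The gripper opens to 85 mm and grips with 20 to 120 N. Pads are 22 mm wide; open, the fingers measure 114 mm over their backs; the gripper's body (76 mm by 85 mm) begins 54 mm behind the grasp point. The pads swing forward as they close: fully open they stand 13 mm farther back than shut.
Start: joints at [-63.484, 4.979, 10.078, 95.1, 0, 90], TCP at [0.246, -0.492, 0.242] pointing down, gripper open.
Joint ranges: [-179.16, 179.16], [-48.56, 103.87], [-65.8, 70.77], [-126.05, 130.52], [-82.76, 87.17], [-180, 180]. Speed limits (degrees/s): [127.2, 127.2, 147.25, 180, 180, 180].

INTERFACE

Orientations are given as a 3x3 rotation matrix whose columns are the frame's x, y, z axes.
In Python, from bench import manip gives the robot as it stands.
- The arm moves only by the tool step_arm, never from a script. Its argument "moves" is a list of rows, each a list of 2 entries, a list of its own where there are three numbers: the shift along the tool's x, y, z in cm, then the turn, a rotation vector about the tool's x, y, z in rad. In form: [[[x, y, z], [ax, ay, az]], ...]. A call has 1 to 8 rows; each row is the pose to reach, as a shift and turn from the pose commanded when the call began, along the tool's axes at that moment; what a row does not reach only later rows make up. A row lasts 1/8 s, in which the tool goes at most 62.5 mm and 10.7 degrees, less where a joint would pass 70% of its speed; a pose out of reach is approached as far as the arm can. A call with a gripper value outside its range is refused whole. "claw" is the finger opening in cm, from 0 to 8.54, set as the call begins (left out, the last holds). The fingers move at their own pace and stop on an object; the grip force is fixed at half the most. Time passes only in rows, so rows that repeat a pose let the fingers close. It gives the time, the measured TCP pose, the force, the opening and the grip force at its end, in the units of the state.
- manip.observe(): the state, without advancing time (a new reading comes with each control period).
- manip.get_image(name): name is "scene" or "top" or "wrist"; returns a dict with "color" (480x640x3 uint8, blue, green, red), "z_map" (480x640 float32, m along the optical axis (not along the pixel's ray), 0 where there is no reading), "fx", "fy", "cx", "cy" (pixels), "rvec" (rotation vector, rad) and "tvec" (3), from world to camera coordinates, as OpenCV has them. Camera axes: x right, y down, z forward; pixel columns grow to the right and rows downward; lengths in m; the calibration is good to about 2 mm. The wrist camera is an equidistant fisheye: a pixel r from the principal point sees the ray r / f radians off the axis. A picture is of the moment at which its call begins.
- manip.sign_off(): hands the job in; it is judged then, once.
The state is a dict: "clock": time; "joints": joint angles; "joint_vel": joint speeds; "joint_torque": joint torques, N m; "eef_pos": TCP position; "orientation": TCP orientation; "wrist_force": force on the tool from outside, world axes, zero at the start; "moment": the same for the moment, N m; "opening": finger opening in m; "finger_force": force on a finger pad.
Only numpy, scipy, OpenCV 4.12 (cv2) and the standard library are available. Lean on these libraries where they do the work, as an engineer would, in place of code of your own. Each camera call takes 0.05 s, during which the arm holds its last target. There are 200 camera calls.

## Working session

There is one attempt and no reset: what is moved stays moved. The work goes in short steps, Python scripts to look and compute and a tool call to move; the robot and the scene stay as the last step left them, time stands still between calls to the robot, and variables do not carry over. Pictures are saved under pics/ and viewed, at most 10 in all, crops included, and the job is handed in when it is done.

Besides the shell and the picture viewer there is one more tool, called by a JSON object that holds its "name" and its "arguments", one argument or row to a line. step_arm: Moves the arm, as the interface text tells. Its arguments: {"type":"object","properties":{"moves":{"type":"array"},"claw":{"type":"number"}},"required":["moves"]}

```bash
mkdir -p pics
cat > h.py <<'E'
import numpy as np, cv2
from bench import manip
def grab(n):
    d=manip.get_image(n); R=cv2.Rodrigues(np.array(d["rvec"],float))[0]; d["R"]=R; d["t"]=np.array(d["tvec"],float).ravel(); return d
def cloud(d):
    v,u=np.mgrid[:480,:640]; z=d["z_map"]
    c=np.stack([(u-d["cx"])/d["fx"]*z,(v-d["cy"])/d["fy"]*z,z],-1)
    p=(c-d["t"])@d["R"]; p[z==0]=np.nan; return p
E
python3 - <<'E'
from h import *
for n in("scene","top"):
    d=grab(n); cv2.imwrite(f"pics/{n}0.png",d["color"]); np.savez(f"{n}0.npz",p=cloud(d),**{k:d[k] for k in("color","R","t","fx","fy","cx","cy")})
    print(n,-d["R"].T@d["t"],d["R"][2])
s=manip.observe(); print(s["clock"],s["eef_pos"],s["orientation"])
E
```

```text
scene [-0.03091364 -1.08391173  1.08350968] [ 0.37982422  0.65978187 -0.64839914]
top [ 0.29066521 -0.10075627  1.5622414 ] [ 0.17963824  0.00165705 -0.98373134]
0.1 [ 0.24547547 -0.49195674  0.24165517] [[ 8.94801473e-01  4.46463936e-01 -5.26814954e-04]
 [ 4.46464247e-01 -8.94800823e-01  1.07858203e-03]
 [ 1.01535223e-05 -1.20032083e-03 -9.99999280e-01]]
```

View pics/top0.png

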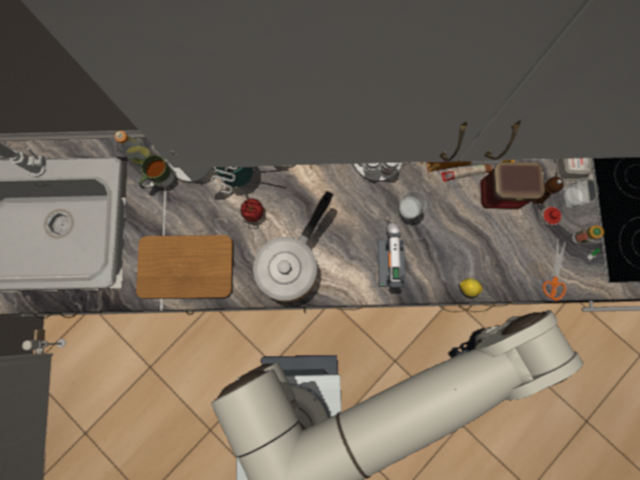

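View pics/scene0.png

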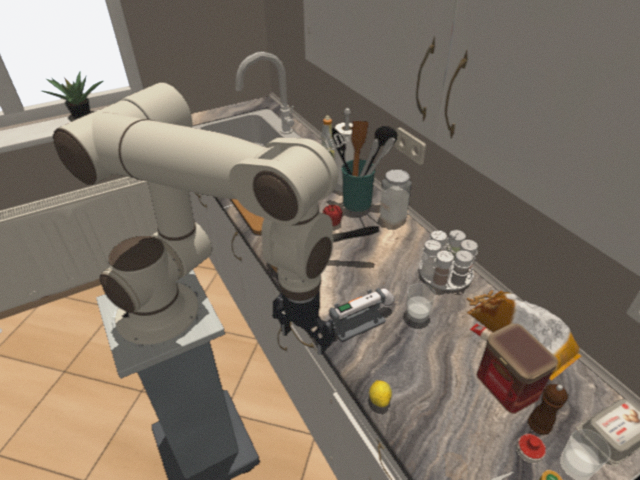

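The top view shows the board at (185,267), the lid and knob at (285,267), the pan handle running to (325,200), the cradle and thermometer at (394,255) with the head at the top, and the apple at (252,210), tumbler at (410,208) and lemon at (470,288). In the scene view the arm hides the pan. Next I measure from the depth.

Run:
```python
from h import *
f=np.load("top0.npz"); p=f["p"]; c=f["color"]; print(f["fx"])
def st(n,m):
    q=p[m]; q=q[~np.isnan(q[:,0])]; print(n,len(q),q.mean(0).round(4),np.median(q,0).round(4),q.min(0).round(3),q.max(0).round(3)); return q
def box(u0,u1,v0,v1):
    m=np.zeros((480,640),bool); m[v0:v1,u0:u1]=1; return m
z=np.nan_to_num(p[...,2])
# board
hsv=cv2.cvtColor(c,cv2.COLOR_BGR2HSV)
q=st("board",box(125,245,225,305)&(z>.016)&(z<.03)&(hsv[...,1]>80))
r=cv2.minAreaRect((q[:,:2]*1000).astype(np.float32)); print(r)
q=st("lidreg",box(245,325,225,310)&(z>.10)&(z<.16)); r=cv2.minEnclosingCircle((q[:,:2]*1000).astype(np.float32)); print(r)
q=st("knob",box(265,305,247,287)&(z>z[247:287,265:305].max()-.012)); print(cv2.minEnclosingCircle((q[:,:2]*1000).astype(np.float32)))
q=st("panhandle",box(300,340,185,245)&(z>.06)&(hsv[...,2]<70)); 
q=st("cradle+th",box(370,412,220,296)&(z>.03))
q=st("therm",box(370,412,220,296)&(z>.078)); print(cv2.minAreaRect((q[:,:2]*1000).astype(np.float32)))
q=st("foot",box(370,412,220,296)&(z>.008)&(z<.016))
print(cv2.minAreaRect((q[:,:2]*1000).astype(np.float32)))
for n,b in(("apple",(238,268,195,225)),("tumbler",(395,428,190,225)),("lemon",(455,485,275,300))): st(n,box(*b)&(z>.02))
im=cv2.resize(c[180:310,235:435],None,fx=4,fy=4,interpolation=cv2.INTER_CUBIC); cv2.imwrite("pics/crop0.png",im)
```

```text
489.5367723731811
board 5432 [0.4964 0.326  0.0217] [0.4958 0.3262 0.0216] [0.396 0.175 0.016] [0.598 0.477 0.03 ]
((498.02032470703125, 326.03106689453125), (301.099365234375, 200.8194580078125), 89.31743621826172)
lidreg 3282 [ 0.4746 -0.0032  0.1217] [ 0.4719 -0.0044  0.1208] [ 0.379 -0.094  0.1  ] [0.602 0.095 0.16 ]
((497.73956298828125, -19.596981048583984), 127.59557342529297)
knob 112 [4.715e-01 1.000e-04 1.576e-01] [ 4.715e-01 -4.000e-04  1.572e-01] [ 0.455 -0.016  0.153] [0.489 0.019 0.165]
((471.6334228515625, 0.48446977138519287), 18.455039978027344)
panhandle 423 [ 0.6315 -0.1017  0.1232] [ 0.6321 -0.1012  0.1237] [ 0.562 -0.147  0.093] [ 0.695 -0.057  0.146]
cradle+th 823 [ 0.5053 -0.3313  0.0843] [ 0.5056 -0.3307  0.0868] [ 0.408 -0.363  0.031] [ 0.617 -0.304  0.1  ]
therm 698 [ 0.4983 -0.3317  0.0877] [ 0.4985 -0.3313  0.0877] [ 0.408 -0.363  0.078] [ 0.598 -0.304  0.1  ]
((502.92608642578125, -333.2703552246094), (55.787322998046875, 189.53524780273438), 88.38497161865234)
foot 497 [ 0.493  -0.3236  0.0118] [ 0.4937 -0.3126  0.0118] [ 0.39  -0.401  0.008] [ 0.628 -0.262  0.016]
((510.73895263671875, -329.349609375), (127.65895080566406, 241.26547241210938), 85.62728881835938)
apple 452 [0.6655 0.1057 0.0605] [0.6645 0.1057 0.0632] [0.632 0.071 0.024] [0.707 0.143 0.076]
tumbler 604 [ 0.6707 -0.4001  0.0541] [ 0.6722 -0.4006  0.0439] [ 0.607 -0.436  0.022] [ 0.706 -0.344  0.096]
lemon 316 [ 0.4064 -0.5682  0.0469] [ 0.4058 -0.5675  0.048 ] [ 0.379 -0.606  0.023] [ 0.436 -0.538  0.063]
```

View pics/crop0.png

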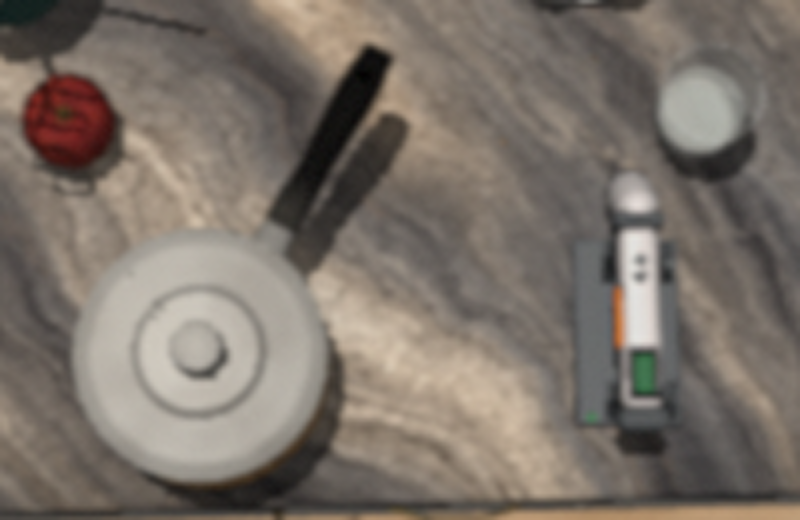

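The head points to world +x with the key on the left, which matches the cradle axes. The lid and pan are centred near (0.4715, 0.000) and the board near (0.497, 0.326). I move over the knob.

{"name": "step_arm", "arguments": {
  "moves": [
    [[42.2,-33.9,0],[0,0,-1.1]],
    [[42.2,-33.9,0],[0,0,-1.1]],
    [[42.2,-33.9,0],[0,0,-1.1]],
    [[42.2,-33.9,0],[0,0,-1.1]],
    [[42.2,-33.9,0],[0,0,-1.1]],
    [[42.2,-33.9,0],[0,0,-1.1]],
    [[42.2,-33.9,0],[0,0,-1.1]],
    [[42.2,-33.9,0],[0,0,-1.1]]
  ],
  "claw": 8.5
}}

```text
clock: 1.1
eef_pos: [0.4549, -0.0359, 0.2422]
orientation: [[0.008, 1.0, 0.0], [1.0, -0.008, -0.0], [-0.0, 0.0, -1.0]]
wrist_force: [1.1, -0.4, -0.7]
opening: 0.085
finger_force: 0.0
```

{"name": "step_arm", "arguments": {
  "moves": [
    [[0,0,0],[0,0,0]],
    [[0,0,0],[0,0,0]]
  ]
}}

```text
clock: 1.35
eef_pos: [0.4544, -0.0378, 0.242]
orientation: [[0.007, 1.0, -0.001], [1.0, -0.007, -0.0], [-0.0, -0.001, -1.0]]
wrist_force: [0.6, -0.4, -0.6]
opening: 0.0852
finger_force: 0.0
```

Run:
```python
from h import *
s=manip.observe(); print(s["clock"],s["eef_pos"],s["orientation"],s["joints"],s["wrist_force"],s["opening"])
d=grab("wrist"); cv2.imwrite("pics/w1.png",d["color"]); print(d["fx"],d["cx"],d["cy"],-d["R"].T@d["t"],d["R"])
```

```text
1.35 [ 0.45436104 -0.0378085   0.24197009] [[ 6.87182920e-03  9.99976016e-01 -8.63597409e-04]
 [ 9.99976367e-01 -6.87200620e-03 -2.02150530e-04]
 [-2.08080328e-04 -8.62187856e-04 -9.99999607e-01]] [-4.74736554e+00 -7.78895066e+00 -2.46905103e+00  9.53682518e+01
 -1.56377600e-02  8.56463761e+01] [ 0.55763752 -0.40882267 -0.64087381] 0.08516167836655839
371.64829954431775 318.763966470101 239.25675626050364 [0.45483167 0.03100612 0.37239456] [[ 0.99997449 -0.00680348 -0.00217666]
 [-0.00594289 -0.96144567  0.27493074]
 [-0.00396323 -0.27491079 -0.96146157]]
```

View pics/w1.png

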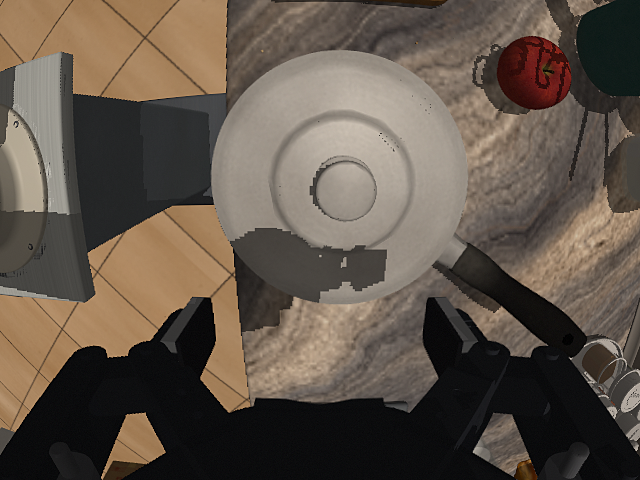

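The wrist view shows the knob top at about (345,190) and the whole lid circle centred near (340,177), with the fingers well clear. I cast a ray for a closer fix.

```bash
cat >> h.py <<'E'
def wray(d,u,v,z):
    x=np.array([u-d["cx"],v-d["cy"]]); r=np.hypot(*x); th=r/d["fx"]
    w=np.r_[x/max(r,1e-9)*np.sin(th),np.cos(th)]@d["R"]; o=-d["R"].T@d["t"]
    return o+w*(z-o[2])/w[2]
E
python3 - <<'E'
from h import *
d=grab("wrist"); print(wray(d,345.5,190.5,.157)); 
for u,v in((314,190),(377,190),(345,160),(345,221)): print(wray(d,u,v,.157))
for u,v in((211,170),(469,180)): print(wray(d,u,v,.109))
z=d["z_map"]; print(z[190,345], z[190,230:420:10])
E
```

```text
[ 0.46977553 -0.00172546  0.157     ]
[ 0.45133839 -0.0013282   0.157     ]
[ 0.48842537 -0.00138957  0.157     ]
[0.4694258  0.01620278 0.157     ]
[ 0.46960951 -0.02009668  0.157     ]
[0.37563506 0.0080484  0.109     ]
[5.66819215e-01 3.55609728e-04 1.09000000e-01]
0.21554969 [0.25498646 0.2549023  0.25400937 0.25248206 0.25164932 0.24748331
 0.24512729 0.24472618 0.24568503 0.21658102 0.21711451 0.21641049
 0.21499579 0.21684498 0.21766946 0.24507982 0.24565054 0.24558322
 0.24785511]
```

{"name": "step_arm", "arguments": {
  "moves": [
    [[3.6,1.6,3],[0,0,0]],
    [[3.6,1.6,6],[0,0,0]],
    [[3.6,1.6,9],[0,0,0]],
    [[3.6,1.6,10.1],[0,0,0]],
    [[3.6,1.6,10.1],[0,0,0]],
    [[3.6,1.6,10.1],[0,0,0]]
  ]
}}

```text
clock: 2.2
eef_pos: [0.4714, -0.0025, 0.1426]
orientation: [[0.009, 1.0, 0.002], [1.0, -0.009, 0.0], [0.0, 0.002, -1.0]]
wrist_force: [1.0, 0.5, 0.1]
opening: 0.085
finger_force: 0.0
```

{"name": "step_arm", "arguments": {
  "moves": [
    [[0,0,0],[0,0,0]],
    [[0,0,0],[0,0,0]],
    [[0,0,0],[0,0,0]],
    [[0,0,0],[0,0,0]],
    [[0,0,0],[0,0,0]],
    [[0,0,0],[0,0,0]]
  ],
  "claw": 2.5
}}

```text
clock: 2.95
eef_pos: [0.4711, -0.002, 0.1419]
orientation: [[0.008, 1.0, 0.001], [1.0, -0.008, 0.0], [0.0, 0.001, -1.0]]
wrist_force: [-0.8, -0.6, 6.0]
opening: 0.0357
finger_force: 59.7
```

{"name": "step_arm", "arguments": {
  "moves": [
    [[0,0,-1],[0,0,0]],
    [[0,0,-3],[0,0,0]],
    [[0,0,-5],[0,0,0]],
    [[4,0.3,-6],[0,0,0]],
    [[9,0.7,-6],[0,0,0]],
    [[14,1.2,-6],[0,0,0]],
    [[19,1.6,-6],[0,0,0]],
    [[24,2.0,-6],[0,0,0]]
  ]
}}

```text
clock: 3.95
eef_pos: [0.4926, 0.2394, 0.2014]
orientation: [[0.008, 1.0, -0.0], [1.0, -0.008, -0.0], [-0.0, -0.0, -1.0]]
wrist_force: [2.0, -0.5, -2.7]
opening: 0.0356
finger_force: 60.1
```

Run:
```python
from h import *
s=manip.observe(); print(s["eef_pos"],s["opening"],s["wrist_force"],s["joints"])
d=grab("top"); im=cv2.resize(d["color"][170:310,120:340],None,fx=2,fy=2); 
w=grab("wrist"); im2=cv2.resize(w["color"],None,fx=.5,fy=.5); o=np.zeros((280,760,3),np.uint8);o[:,:440]=im;o[:240,440:]=im2; cv2.imwrite("pics/m2.png",o)
```

```text
[0.4925569  0.23944178 0.20137463] 0.03561328034536739 [ 2.03223883 -0.46403682 -2.65972186] [ 2.59275385e+01  4.00917828e+00  4.50660167e+00  9.05202741e+01
 -4.44412691e-03  1.16381490e+02]
```

View pics/m2.png

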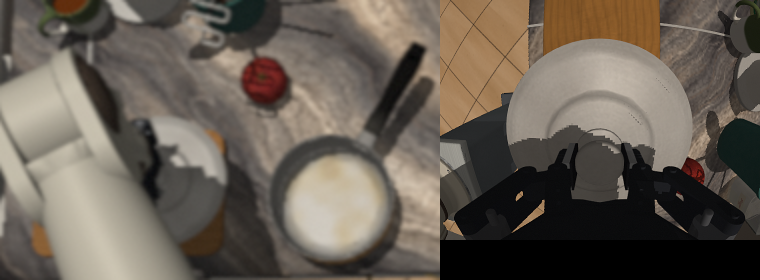

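The lid hangs level in the fingers and the pan is bare and still in place, with its base at about (340,200) in the crop. I go on to the board and lower the lid.

{"name": "step_arm", "arguments": {
  "moves": [
    [[4,0.2,0],[0,0,0]],
    [[8.7,0.4,3],[0,0,0]],
    [[8.7,0.4,7],[0,0,0]],
    [[8.7,0.4,10.5],[0,0,0]],
    [[8.7,0.4,12.5],[0,0,0]],
    [[8.7,0.4,13.2],[0,0,0]],
    [[8.7,0.4,13.6],[0,0,0]],
    [[8.7,0.4,13.8],[0,0,0]]
  ]
}}

```text
clock: 5.05
eef_pos: [0.4979, 0.3249, 0.0641]
orientation: [[0.008, 1.0, 0.001], [1.0, -0.008, 0.001], [0.001, 0.001, -1.0]]
wrist_force: [0.1, 0.1, -1.9]
opening: 0.0358
finger_force: 60.6
```

{"name": "step_arm", "arguments": {
  "moves": [
    [[0,0,0.1],[0,0,0]],
    [[0,0,0.2],[0,0,0]],
    [[0,0,0.2],[0,0,0]]
  ]
}}

```text
clock: 5.42
eef_pos: [0.4975, 0.3248, 0.0615]
orientation: [[0.008, 1.0, 0.0], [1.0, -0.008, 0.0], [0.0, 0.0, -1.0]]
wrist_force: [-0.3, -0.6, -2.1]
opening: 0.0357
finger_force: 60.6
```

{"name": "step_arm", "arguments": {
  "moves": [
    [[0,0,0.15],[0,0,0]],
    [[0,0,0.3],[0,0,0]],
    [[0,0,0.3],[0,0,0]]
  ]
}}

```text
clock: 5.8
eef_pos: [0.4974, 0.3248, 0.0587]
orientation: [[0.008, 1.0, 0.0], [1.0, -0.008, 0.0], [0.0, 0.0, -1.0]]
wrist_force: [-3.4, -0.3, 2.8]
opening: 0.0357
finger_force: 60.7
```

{"name": "step_arm", "arguments": {
  "moves": [
    [[0,0,0],[0,0,0]],
    [[0,0,0],[0,0,0]],
    [[0,0,0],[0,0,0]],
    [[0,0,0],[0,0,0]],
    [[0,0,-2],[0,0,0]],
    [[0,0,-6],[0,0,0]],
    [[0,0,-11],[0,0,0]],
    [[0,0,-16],[0,0,0]]
  ],
  "claw": 8.5
}}

```text
clock: 6.8
eef_pos: [0.4973, 0.3246, 0.2198]
orientation: [[0.008, 1.0, 0.0], [1.0, -0.008, 0.0], [0.0, 0.0, -1.0]]
wrist_force: [0.2, 0.2, 0.5]
opening: 0.0856
finger_force: 0.0
```

Run:
```python
from h import *
s=manip.observe(); print(s["clock"],s["eef_pos"],s["opening"],s["wrist_force"])
d=grab("wrist"); cv2.imwrite("pics/w3.png",cv2.resize(d["color"],None,fx=.6,fy=.6))
t=grab("top"); p=cloud(t); z=np.nan_to_num(p[...,2])
m=np.zeros_like(z,bool); m[220:312,245:330]=1
r=p[m&(z>.1)&(z<.116)]; print("rim",len(r),cv2.minEnclosingCircle((r[:,:2]*1000).astype(np.float32)))
b=p[m&(z>.012)&(z<.022)&(np.hypot(p[...,0]-.4715,p[...,1])<.085)]; print("base",len(b),np.median(b,0),cv2.minEnclosingCircle((b[:,:2]*1000).astype(np.float32)))
hh=p[150:260,295:345].reshape(-1,3); hh=hh[(hh[:,2]>.1)&(hh[:,0]>.58)]; print("handle",hh.mean(0),hh[hh[:,0].argmax()])
# thermometer: orange, white
c=t["color"]; hsv=cv2.cvtColor(c,cv2.COLOR_BGR2HSV)
m=np.zeros_like(z,bool); m[220:296,380:408]=1
o=m&(hsv[...,0]>5)&(hsv[...,0]<22)&(hsv[...,1]>120); print("key",o.sum(),np.argwhere(o).mean(0),np.nanmean(p[o],0))
g=m&(hsv[...,0]>50)&(hsv[...,0]<80)&(hsv[...,1]>90); print("green",g.sum(),np.nanmean(p[g],0))
for v in range(224,292,3):
    i=np.where((z[v,380:410]>.055))[0]+380
    if len(i): print(v,p[v,i,0].mean().round(4),p[v,i,1].min().round(4),p[v,i,1].max().round(4),z[v,i].max().round(4))
```

```text
6.8 [0.49725747 0.32464579 0.21982318] 0.08555221006154783 [0.20632274 0.20248065 0.52676714]
rim 493 ((504.7511291503906, -21.421310424804688), 132.87033081054688)
base 1680 [0.47284781 0.00216545 0.01703259] ((472.6554870605469, 1.0735212564468384), 83.50106048583984)
handle [ 0.63517548 -0.10706618  0.43375423] [ 0.69820741 -0.13575163  0.13788143]
key 22 [258.5        388.86363636] [ 0.49609096 -0.31624771  0.08341364]
green 36 [ 0.45056156 -0.33304218  0.0898627 ]
224 0.6073 -0.3439 -0.3232 0.0717
227 0.5948 -0.348 -0.3192 0.0903
230 0.5843 -0.3493 -0.3181 0.0934
233 0.5731 -0.3495 -0.3159 0.0952
236 0.5644 -0.3493 -0.3155 0.0942
239 0.5557 -0.3477 -0.3206 0.0896
242 0.5466 -0.3617 -0.3061 0.0921
245 0.5379 -0.3564 -0.3194 0.0961
248 0.5275 -0.3443 -0.3199 0.0928
251 0.5184 -0.3493 -0.3189 0.0919
254 0.509 -0.3477 -0.3148 0.0971
257 0.4999 -0.3476 -0.3141 0.0944
260 0.4909 -0.3471 -0.3148 0.0932
263 0.4816 -0.3461 -0.3142 0.0933
266 0.4724 -0.3455 -0.3138 0.0919
269 0.4632 -0.3447 -0.3176 0.0937
272 0.454 -0.3448 -0.3175 0.0919
275 0.4448 -0.3573 -0.3051 0.0946
278 0.436 -0.3582 -0.3045 0.0947
281 0.4271 -0.3443 -0.3192 0.0874
284 0.4172 -0.3478 -0.3126 0.0998
287 0.409 -0.3452 -0.3139 0.0885
```

View pics/w3.png

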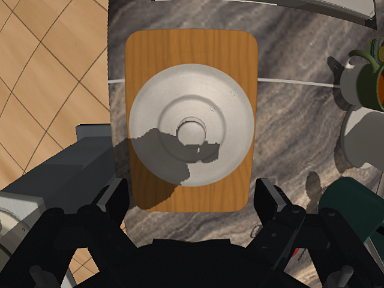

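The lid lies on the middle of the board, knob up, released, and the pan base is at about (0.472, 0.001). I travel to the thermometer, turning to tool yaw 180°.

{"name": "step_arm", "arguments": {
  "moves": [
    [[-48,2.8,0],[0,0,-1.4]],
    [[-48,2.8,0],[0,0,-1.4]],
    [[-48,2.8,0],[0,0,-1.4]],
    [[-48,2.8,0],[0,0,-1.4]],
    [[-48,2.8,0],[0,0,-1.4]],
    [[-48,2.8,0],[0,0,-1.4]],
    [[-48,2.8,0],[0,0,-1.4]],
    [[-48,2.8,0],[0,0,-1.4]]
  ]
}}

```text
clock: 7.9
eef_pos: [0.5208, -0.134, 0.2179]
orientation: [[-0.98, 0.2, -0.0], [0.2, 0.98, 0.0], [0.0, 0.0, -1.0]]
wrist_force: [1.3, -0.2, 0.1]
opening: 0.085
finger_force: 0.0
```

```bash
cat >> h.py <<'E'
from scipy.spatial.transform import Rotation as Rr
def go(P,R):
    s=manip.observe(); R0=np.array(s["orientation"]); p0=np.array(s["eef_pos"])
    print(s["clock"],p0.round(4),"shift cm",(R0.T@(np.array(P)-p0)*100).round(2),"turn",Rr.from_matrix(R0.T@R).as_rotvec().round(4),s["joints"])
def down(yaw):
    c,s=np.cos(np.radians(yaw)),np.sin(np.radians(yaw)); return np.array([[c,s,0],[s,-c,0],[0,0,-1.]])
E
python3 - <<'E'
from h import *
go([.525,-.332,.22],down(180))
E
```

```text
7.9 [ 0.5208 -0.134   0.2179] shift cm [ -4.37 -19.32  -0.22] turn [ 1.000e-04 -0.000e+00 -2.009e-01] [-1.44339408e+01  2.83693833e+00  5.10112029e+00  9.22667491e+01
  3.90594648e-03 -2.92189457e+00]
```

{"name": "step_arm", "arguments": {
  "moves": [
    [[-1.1,-4.8,0],[0,0,-0.1]],
    [[-2.2,-9.7,-0.2],[0,0,-0.2]],
    [[-3.3,-14.5,-0.2],[0,0,-0.2]],
    [[-4.4,-19.3,-0.2],[0,0,-0.2]],
    [[-4.4,-19.3,-0.2],[0,0,-0.2]],
    [[-4.4,-19.3,-0.2],[0,0,-0.2]]
  ]
}}

```text
clock: 8.65
eef_pos: [0.5243, -0.33, 0.2197]
orientation: [[-1.0, 0.007, -0.001], [0.007, 1.0, 0.001], [0.001, 0.001, -1.0]]
wrist_force: [-0.5, 0.3, 0.7]
opening: 0.0847
finger_force: 0.0
```

Run:
```python
from h import *
s=manip.observe(); print(s["clock"],s["eef_pos"],np.array(s["orientation"]).round(4)[:,0])
d=grab("wrist"); cv2.imwrite("pics/w4.png",d["color"]); import pickle; pickle.dump(d,open("w4.pkl","wb"))
```

```text
8.65 [ 0.52433598 -0.32996424  0.21969678] [-1.0e+00  7.1e-03  7.0e-04]
```

View pics/w4.png

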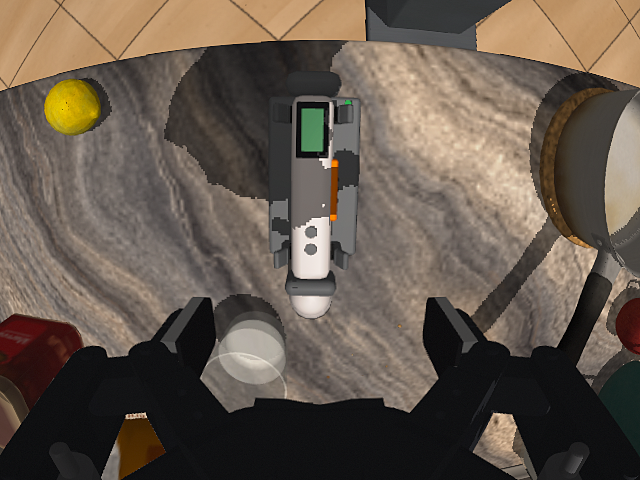

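The wrist view shows the thermometer upright in the image: tail at (312,97), collar at (311,283), key at (334,190), fork lips at about (345,110) and (340,258). I compute its axis and centre.

Run:
```python
from h import *; import pickle
d=pickle.load(open("w4.pkl","rb")); c=d["color"]; hsv=cv2.cvtColor(c,cv2.COLOR_BGR2HSV)
o=(hsv[...,0]>5)&(hsv[...,0]<22)&(hsv[...,1]>150); o[:,:320]=0;o[:,350:]=0;o[:140]=0;o[240:]=0
y,x=np.where(o); print("key px",x.min(),x.max(),y.min(),y.max()); 
for v in(y.min(),y.max()): print(wray(d,x.mean(),v,.078))
v,u=np.mgrid[:480,:640]; X=np.stack([u-d["cx"],v-d["cy"]],-1); r=np.linalg.norm(X,axis=-1); th=r/d["fx"]
zc=d["z_map"]; k=np.tan(th)*zc/np.maximum(r,1e-9); P=(np.dstack([X*k[...,None],zc])-d["t"])@d["R"]
for v in range(78,330,8):
    i=np.where((P[v,250:370,2]>.08)&(zc[v,250:370]>0))[0]+250
    if len(i): q=P[v,i]; print(v,i[0],i[-1],q[:,0].mean().round(4),q[0,1].round(4),q[-1,1].round(4),((q[0,1]+q[-1,1])/2).round(4),np.median(q[:,2]).round(4))
```

```text
key px 330 338 159 220
[ 0.4711133  -0.31948426  0.078     ]
[ 0.51685029 -0.31946011  0.078     ]
78 287 340 0.4132 -0.3522 -0.315 -0.3336 0.0903
86 286 340 0.4188 -0.3532 -0.3151 -0.3342 0.0894
94 293 335 0.424 -0.3483 -0.3186 -0.3334 0.0842
102 293 332 0.43 -0.3485 -0.3207 -0.3346 0.0882
110 273 353 0.4356 -0.3624 -0.306 -0.3342 0.088
118 273 353 0.4413 -0.3627 -0.3059 -0.3343 0.088
126 292 332 0.4471 -0.3494 -0.3208 -0.3351 0.0887
134 293 332 0.4527 -0.3487 -0.3208 -0.3348 0.0885
142 293 331 0.4584 -0.3487 -0.3216 -0.3351 0.0887
150 293 331 0.464 -0.3488 -0.3216 -0.3352 0.0888
158 292 331 0.4697 -0.3497 -0.3216 -0.3356 0.088
166 293 336 0.4756 -0.3489 -0.318 -0.3334 0.086
174 292 337 0.4814 -0.3498 -0.3173 -0.3335 0.0858
182 292 337 0.4871 -0.3499 -0.3172 -0.3335 0.0863
190 292 338 0.493 -0.3501 -0.3164 -0.3333 0.0859
198 291 336 0.4988 -0.351 -0.3179 -0.3344 0.086
206 292 336 0.5046 -0.3503 -0.3179 -0.3341 0.0859
214 292 336 0.5105 -0.3504 -0.3179 -0.3341 0.0862
222 292 329 0.5163 -0.3506 -0.3231 -0.3369 0.0863
230 292 329 0.5224 -0.3507 -0.3231 -0.3369 0.0865
238 292 329 0.5285 -0.3509 -0.3231 -0.337 0.0863
246 292 328 0.5346 -0.3511 -0.3239 -0.3375 0.0864
254 274 348 0.5412 -0.3648 -0.3088 -0.3368 0.0857
262 274 347 0.5476 -0.3651 -0.3094 -0.3373 0.0855
270 292 328 0.5538 -0.3517 -0.3238 -0.3378 0.0862
278 290 329 0.5613 -0.3534 -0.3231 -0.3382 0.084
286 285 336 0.5656 -0.3571 -0.3177 -0.3374 0.0895
294 287 332 0.5721 -0.3557 -0.3209 -0.3383 0.0896
302 292 327 0.5799 -0.3526 -0.3246 -0.3386 0.0882
310 298 323 0.5874 -0.3478 -0.3278 -0.3378 0.0871
```

Run:
```python
from h import *
go([.4935,-.335,.067],down(178.5))
```

```text
8.7 [ 0.5245 -0.3295  0.22  ] shift cm [ 3.09 -0.58 15.3 ] turn [ 0.0005 -0.0004  0.02  ] [-3.21397581e+01  1.44034804e+01  1.83179595e+01  9.39454431e+01
  1.19611756e-02 -3.17872863e+01]
```

{"name": "step_arm", "arguments": {
  "moves": [
    [[2,-0.4,3],[0,0,0.02]],
    [[3.1,-0.6,6],[0,0,0.02]],
    [[3.1,-0.6,10],[0,0,0.02]],
    [[3.1,-0.6,13],[0,0,0.02]],
    [[3.1,-0.6,15],[0,0,0.02]],
    [[3.1,-0.6,15.3],[0,0,0.02]],
    [[3.1,-0.6,15.3],[0,0,0.02]],
    [[3.1,-0.6,15.3],[0,0,0.02]]
  ]
}}

```text
clock: 9.7
eef_pos: [0.4941, -0.336, 0.0686]
orientation: [[-1.0, 0.026, 0.002], [0.026, 1.0, -0.001], [-0.002, -0.001, -1.0]]
wrist_force: [0.2, -0.5, 0.5]
opening: 0.0852
finger_force: 0.0
```

{"name": "step_arm", "arguments": {
  "moves": [
    [[0,0,0],[0,0,0]],
    [[0,0,0],[0,0,0]],
    [[0,0,0],[0,0,0]],
    [[0,0,0],[0,0,0]],
    [[0,0,0],[0,0,0]],
    [[0,0,0],[0,0,0]],
    [[0,0,0],[0,0,0]],
    [[0,0,0],[0,0,0]]
  ],
  "claw": 2.0
}}

```text
clock: 10.7
eef_pos: [0.4937, -0.3364, 0.068]
orientation: [[-1.0, 0.027, 0.001], [0.027, 1.0, -0.001], [-0.001, -0.001, -1.0]]
wrist_force: [-0.2, -0.5, 4.6]
opening: 0.0294
finger_force: 60.2
```

The fingers stopped at 29.4 mm, so the key is squeezed flush. I lift straight up.

{"name": "step_arm", "arguments": {
  "moves": [
    [[0,0,-0.5],[0,0,0]],
    [[0,0,-1.5],[0,0,0]],
    [[0,0,-3],[0,0,0]],
    [[0,0,-5],[0,0,0]],
    [[0,0,-8],[0,0,0]],
    [[0,0,-12],[0,0,0]],
    [[0,0,-15],[0,0,0]],
    [[0,0,-16.5],[0,0,0]]
  ]
}}

```text
clock: 11.7
eef_pos: [0.4938, -0.3361, 0.235]
orientation: [[-1.0, 0.027, 0.002], [0.027, 1.0, -0.002], [-0.002, -0.002, -1.0]]
wrist_force: [0.1, -0.6, -1.1]
opening: 0.0293
finger_force: 59.4
```

Run:
```python
from h import *
a=np.radians(60); h=np.array([np.cos(a),np.sin(a)]); B=np.array([.472,.001])
P=B-.189*h; print(P); go([*P,.235],down(238.5+1.5))
s=manip.observe(); print(s["opening"],s["wrist_force"])
```

```text
[ 0.3775    -0.1626788]
11.7 [ 0.4938 -0.3361  0.235 ] shift cm [12.09 17.03 -0.06] turn [-0.0027  0.0014 -1.0737] [-3.42427827e+01  1.13298704e+01  1.63474806e+01  9.48541900e+01
  2.38897802e-03 -3.27236042e+01]
0.029270174965859676 [ 0.08165059 -0.60408411 -1.13515142]
```

{"name": "step_arm", "arguments": {
  "moves": [
    [[1.5,2.1,0],[0,0,-0.13]],
    [[3,4.2,0],[0,0,-0.27]],
    [[4.5,6.4,0],[0,0,-0.4]],
    [[6,8.5,0],[0,0,-0.54]],
    [[7.5,10.6,0],[0,0,-0.67]],
    [[9.1,12.8,0],[0,0,-0.8]],
    [[10.6,14.9,0],[0,0,-0.94]],
    [[12.1,17.0,0],[0,0,-1.07]]
  ]
}}

```text
clock: 12.7
eef_pos: [0.3763, -0.162, 0.2321]
orientation: [[-0.499, -0.866, -0.001], [-0.866, 0.499, 0.0], [0.0, 0.001, -1.0]]
wrist_force: [0.5, -0.1, -2.3]
opening: 0.0292
finger_force: 59.6
```

{"name": "step_arm", "arguments": {
  "moves": [
    [[0,0,1],[0,0,0]],
    [[0,0,2],[0,0,0]],
    [[0,0,2.5],[0,0,0]],
    [[0,0,2.5],[0,0,0]]
  ]
}}

```text
clock: 13.2
eef_pos: [0.3769, -0.163, 0.2066]
orientation: [[-0.504, -0.864, -0.001], [-0.864, 0.504, 0.001], [0.0, 0.001, -1.0]]
wrist_force: [-0.3, -0.1, -1.8]
opening: 0.0292
finger_force: 59.8
```

Run:
```python
from h import *
go([.3775,-.1627,.1875],down(240)); s=manip.observe(); print(s["opening"],s["wrist_force"])
d=grab("wrist"); t=grab("scene")
cv2.imwrite("pics/m5.png",np.hstack([cv2.resize(d["color"],(400,300)),cv2.resize(t["color"][100:400,150:550],(400,300))]))
t=grab("top"); cv2.imwrite("pics/t5.png",t["color"])
```

```text
13.2 [ 0.3769 -0.163   0.2066] shift cm [-0.06 -0.03  1.91] turn [ 0.0014 -0.0002 -0.0048] [-2.33878240e+01 -1.45443929e+01 -1.20971329e+01  9.25289419e+01
 -1.88631045e-03 -8.31146020e+01]
0.029163191962667416 [-0.33789334 -0.08214772 -1.82113875]
```

View pics/m5.png

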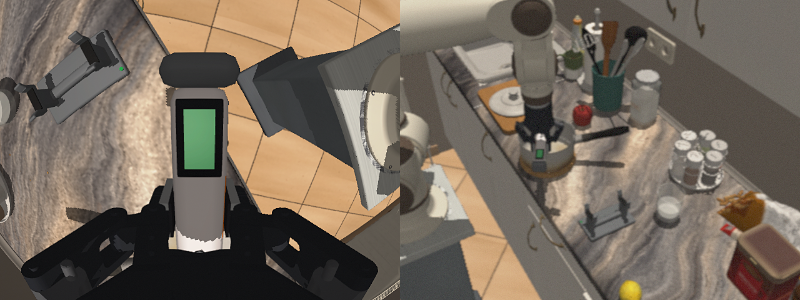

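The thermometer hangs level in the grip with its head over the pan; the cradle stands empty. I lower to the reading distance and hold.

{"name": "step_arm", "arguments": {
  "moves": [
    [[0,0,0.6],[0,0,0]],
    [[0,0,1.2],[0,0,0]],
    [[0,0,1.8],[0,0,0]],
    [[0,0,1.8],[0,0,0]],
    [[0,0,1.8],[0,0,0]],
    [[0,0,1.8],[0,0,0]],
    [[0,0,1.8],[0,0,0]],
    [[0,0,1.8],[0,0,0]]
  ]
}}

```text
clock: 14.35
eef_pos: [0.3771, -0.1628, 0.1894]
orientation: [[-0.503, -0.864, 0.0], [-0.864, 0.503, -0.0], [0.0, -0.0, -1.0]]
wrist_force: [0.3, 0.2, -2.0]
opening: 0.0288
finger_force: 59.8
```

{"name": "step_arm", "arguments": {
  "moves": [
    [[0,0,0],[0,0,0]],
    [[0,0,0],[0,0,0]],
    [[0,0,0],[0,0,0]],
    [[0,0,0],[0,0,0]],
    [[0,0,0],[0,0,0]],
    [[0,0,0],[0,0,0]],
    [[0,0,0],[0,0,0]],
    [[0,0,0],[0,0,0]]
  ]
}}

```text
clock: 15.35
eef_pos: [0.377, -0.1628, 0.1893]
orientation: [[-0.503, -0.864, 0.0], [-0.864, 0.503, -0.0], [0.0, -0.0, -1.0]]
wrist_force: [0.9, -0.2, -1.6]
opening: 0.0293
finger_force: 59.8
```

Run:
```python
from h import *
s=manip.observe(); print(s["clock"],s["eef_pos"],s["opening"],s["joint_vel"])
d=grab("wrist"); v,u=np.mgrid[:480,:640]; X=np.stack([u-d["cx"],v-d["cy"]],-1); r=np.linalg.norm(X,axis=-1); th=r/d["fx"]
zc=d["z_map"]; P=(np.dstack([X*(np.tan(th)*zc/np.maximum(r,1e-9))[...,None],zc])-d["t"])@d["R"]
hsv=cv2.cvtColor(d["color"],cv2.COLOR_BGR2HSV); T=np.array(s["orientation"]); q=(P-s["eef_pos"])@T
for vv in range(80,420,15):
    i=np.where((np.abs(q[vv,:,1])<.025)&(q[vv,:,2]<.0)&(q[vv,:,2]>-.03)&(zc[vv]>0))[0]
    if len(i): print(vv,i[0],i[-1],q[vv,i].mean(0).round(4),q[vv,i,1].min().round(4),q[vv,i,1].max().round(4))
```

```text
15.35 [ 0.37704172 -0.16279537  0.1893265 ] 0.029319771980025004 [-0.07878435 -0.00388529 -0.01974058 -0.03442407  0.05989977 -0.05269215]
95 260 378 [ 0.0831 -0.0002 -0.0211] -0.018 0.0178
110 254 383 [ 0.0786 -0.0003 -0.0221] -0.0201 0.0192
125 259 379 [ 0.0742 -0.0001 -0.0211] -0.0185 0.0183
140 280 348 [ 0.0696 -0.0017 -0.0145] -0.0123 0.009
155 276 362 [ 0.0651 -0.0002 -0.017 ] -0.014 0.0135
170 272 364 [ 0.0607 -0.0006 -0.0196] -0.0152 0.0142
185 273 364 [ 0.0562 -0.0004 -0.0199] -0.015 0.0143
200 273 363 [ 0.0516 -0.0005 -0.0199] -0.0153 0.0141
215 274 364 [ 0.047  -0.0002 -0.0199] -0.015 0.0146
230 274 363 [ 0.0423 -0.0004 -0.0199] -0.0151 0.0145
245 275 363 [ 0.0374 -0.0002 -0.0199] -0.015 0.0145
260 275 363 [ 0.0324 -0.0002 -0.0196] -0.0151 0.0148
275 276 361 [ 0.0272 -0.0004 -0.0195] -0.015 0.0144
290 276 361 [ 0.0212 -0.0004 -0.0178] -0.0152 0.0144
305 255 384 [ 0.014  -0.     -0.0145] -0.0249 0.0249
320 249 390 [ 0.0104 -0.     -0.0188] -0.025 0.025
335 265 372 [ 0.0049 -0.0005 -0.0195] -0.0177 0.0172
350 268 369 [-0.0015 -0.0004 -0.0192] -0.0166 0.016
365 269 368 [-0.008  -0.0004 -0.0194] -0.0168 0.0159
380 281 356 [-0.0161 -0.0004 -0.0178] -0.0153 0.0146
395 283 355 [-0.0236 -0.0001 -0.0179] -0.0149 0.0144
```

The handle is level and centred in the grip, so the aim is right. I hold slightly longer, then go up and back.

{"name": "step_arm", "arguments": {
  "moves": [
    [[0,0,0],[0,0,0]],
    [[0,0,0],[0,0,0]],
    [[0,0,0],[0,0,0]],
    [[0,0,0],[0,0,0]],
    [[0,0,-1],[0,0,0]],
    [[0,0,-2.5],[0,0,0]],
    [[0,0,-4],[0,0,0]],
    [[0,0,-5],[0,0,0]]
  ]
}}

```text
clock: 16.4
eef_pos: [0.3773, -0.1629, 0.2408]
orientation: [[-0.503, -0.864, 0.001], [-0.864, 0.503, -0.001], [-0.0, -0.001, -1.0]]
wrist_force: [0.3, 0.5, -2.8]
opening: 0.0291
finger_force: 59.8
```

Run:
```python
from h import *
go([.4937,-.3364,.235],down(178.45))
```

```text
16.4 [ 0.3773 -0.1629  0.2408] shift cm [  9.13 -18.79   0.61] turn [-1.1000e-03  9.0000e-04  1.0705e+00] [-2.33532548e+01 -1.39845188e+01 -7.83163940e+00  9.60764130e+01
  7.50399811e-04 -8.31356763e+01]
```

{"name": "step_arm", "arguments": {
  "moves": [
    [[1.1,-2.3,0],[0,0,0.13]],
    [[2.3,-4.7,0],[0,0,0.27]],
    [[3.4,-7.0,0],[0,0,0.4]],
    [[4.6,-9.4,0],[0,0,0.54]],
    [[5.7,-11.7,0],[0,0,0.67]],
    [[6.8,-14.1,0],[0,0,0.8]],
    [[8.0,-16.5,0],[0,0,0.94]],
    [[9.1,-18.8,0],[0,0,1.07]]
  ]
}}

```text
clock: 17.4
eef_pos: [0.4942, -0.3369, 0.2394]
orientation: [[-1.0, 0.031, -0.0], [0.031, 1.0, 0.0], [0.0, 0.0, -1.0]]
wrist_force: [0.4, 1.1, -2.0]
opening: 0.0293
finger_force: 59.8
```

{"name": "step_arm", "arguments": {
  "moves": [
    [[0,0,4],[0,0,0]],
    [[0,0,8],[0,0,0]],
    [[0,0,10],[0,0,0]],
    [[0,0,10],[0,0,0]],
    [[0,0,10],[0,0,0]],
    [[0,0,10],[0,0,0]]
  ]
}}

```text
clock: 18.15
eef_pos: [0.4943, -0.3364, 0.1408]
orientation: [[-1.0, 0.026, 0.002], [0.026, 1.0, -0.001], [-0.002, -0.001, -1.0]]
wrist_force: [-0.2, -0.4, -1.4]
opening: 0.0294
finger_force: 59.8
```

Run:
```python
from h import *
go([.4937,-.3364,.068],down(178.45)); s=manip.observe(); print(s["opening"],s["wrist_force"])
```

```text
18.15 [ 0.4943 -0.3364  0.1408] shift cm [0.07 0.01 7.28] turn [-0.0012  0.0018  0.0006] [-3.42378415e+01  1.05766689e+01  5.07365171e+00  8.43748167e+01
 -2.27701231e-03 -3.27194563e+01]
0.029398202831148267 [-0.23042534 -0.39426764 -1.41178306]
```

{"name": "step_arm", "arguments": {
  "moves": [
    [[0,0,1.5],[0,0,0]],
    [[0,0,3],[0,0,0]],
    [[0,0,4.5],[0,0,0]],
    [[0,0,5.5],[0,0,0]],
    [[0,0,6.3],[0,0,0]],
    [[0,0,6.8],[0,0,0]],
    [[0,0,7.1],[0,0,0]],
    [[0,0,7.2],[0,0,0]]
  ]
}}

```text
clock: 19.15
eef_pos: [0.4938, -0.3361, 0.068]
orientation: [[-1.0, 0.027, 0.001], [0.027, 1.0, -0.0], [-0.001, -0.0, -1.0]]
wrist_force: [-2.9, 1.3, 6.2]
opening: 0.0292
finger_force: 60.9
```

{"name": "step_arm", "arguments": {
  "moves": [
    [[0,0,0],[0,0,0]],
    [[0,0,0],[0,0,0]]
  ]
}}

```text
clock: 19.4
eef_pos: [0.4938, -0.3361, 0.068]
orientation: [[-1.0, 0.027, 0.001], [0.027, 1.0, -0.0], [-0.001, -0.0, -1.0]]
wrist_force: [-2.7, 1.6, 5.0]
opening: 0.0293
finger_force: 60.7
```

Seated on the fork floors. I release, back straight up and stop clear.

{"name": "step_arm", "arguments": {
  "moves": [
    [[0,0,0],[0,0,0]],
    [[0,0,0],[0,0,0]],
    [[0,0,0],[0,0,0]],
    [[0,0,0],[0,0,0]],
    [[0,0,0],[0,0,0]],
    [[0,0,-3],[0,0,0]],
    [[0,0,-7],[0,0,0]],
    [[0,0,-12],[0,0,0]]
  ],
  "claw": 8.5
}}

```text
clock: 20.4
eef_pos: [0.4933, -0.3357, 0.1878]
orientation: [[-1.0, 0.027, -0.001], [0.027, 1.0, 0.001], [0.001, 0.001, -1.0]]
wrist_force: [0.6, 0.3, 1.0]
opening: 0.0849
finger_force: 0.0
```

{"name": "step_arm", "arguments": {
  "moves": [
    [[-3,0,-3],[0,0,0]],
    [[-3,0,-3],[0,0,0]],
    [[-3,0,-3],[0,0,0]],
    [[-3,0,-3],[0,0,0]]
  ]
}}

```text
clock: 20.9
eef_pos: [0.5228, -0.3366, 0.216]
orientation: [[-1.0, 0.027, -0.002], [0.027, 1.0, 0.001], [0.002, 0.001, -1.0]]
wrist_force: [0.2, 0.5, 0.5]
opening: 0.0855
finger_force: 0.0
```

Run:
```python
from h import *
s=manip.observe(); print(s["clock"],s["eef_pos"],s["wrist_force"],s["opening"])
d=grab("wrist"); t=grab("top"); cv2.imwrite("pics/m6.png",np.hstack([cv2.resize(d["color"],(400,300)),cv2.resize(t["color"][170:320,120:320],(400,300))]))
v,u=np.mgrid[:480,:640]; X=np.stack([u-d["cx"],v-d["cy"]],-1); r=np.linalg.norm(X,axis=-1); th=r/d["fx"]
zc=d["z_map"]; P=(np.dstack([X*(np.tan(th)*zc/np.maximum(r,1e-9))[...,None],zc])-d["t"])@d["R"]
for v in range(90,310,12):
    i=np.where((P[v,250:370,2]>.08)&(zc[v,250:370]>0))[0]+250
    if len(i): q=P[v,i]; print(v,q[:,0].mean().round(4),q[0,1].round(4),q[-1,1].round(4),np.median(q[:,2]).round(4))
```

```text
20.9 [ 0.52284766 -0.33663138  0.21601943] [0.15605118 0.52298846 0.53725065] 0.08554064084172384
90 0.4204 -0.3554 -0.3186 0.0891
102 0.4285 -0.3494 -0.3241 0.085
114 0.4371 -0.3621 -0.3064 0.0879
126 0.4456 -0.3514 -0.3231 0.0887
138 0.4539 -0.3515 -0.3242 0.0886
150 0.4623 -0.3519 -0.3243 0.0886
162 0.4708 -0.3522 -0.3209 0.0862
174 0.4794 -0.3525 -0.3196 0.0862
186 0.488 -0.3528 -0.3197 0.0861
198 0.4966 -0.3524 -0.3206 0.0859
210 0.5053 -0.3528 -0.3208 0.0861
222 0.5141 -0.3538 -0.3216 0.086
234 0.5228 -0.3543 -0.3254 0.0863
246 0.532 -0.3532 -0.3256 0.0862
258 0.5416 -0.3653 -0.3094 0.0853
270 0.5511 -0.3653 -0.3091 0.0853
282 0.5615 -0.3576 -0.3236 0.0834
294 0.5684 -0.3599 -0.3217 0.0905
306 0.5799 -0.3546 -0.3278 0.0883
```

View pics/m6.png

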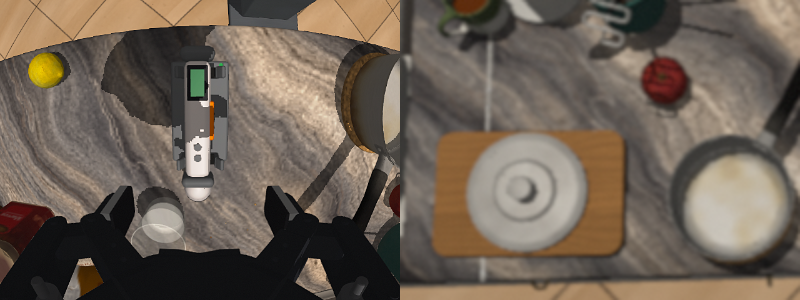

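The thermometer sits in both forks, level, with its key out. The lid is on the board and the pan and bystanders are unmoved.

```bash
python3 -c "
from bench import manip
print(manip.sign_off())"
```

```text
the job is handed in; nothing more can be done
None
```

I handed the job in at about 21 s on the robot clock; no verdict came back: the lid is on the board knob up, the key-in reading of the pan base was held for over a second, and the thermometer is back in its cradle, about 3 mm to one side by my last measurement.

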